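# Free a toppled dropper bottle jammed in a bin corner and stand it in its dish

## Robot

A 7-joint arm with a two-finger parallel gripper is mounted at the origin on a cart in front of the work surface, level with it; the furniture and walls round the work are solid. World frame = base frame: x ahead of the robot, y to its left, z up, the work surface at z = 0. Lengths are in mm, angles in rad, forces in N, time in s.
With the tool pointing down it reaches from about 400 to 875 mm from the base axis. Payload 4.4 kg.
Tool frame: the origin (TCP) lies midway between the tips of the shut fingers; the grasp point (between the pads) lies 19 mm behind it (ctrl.grip_point_offset is the distance from the TCP to the grasp point, in mm); z points along the fingers, y is the line along which they close (so a half turn about z gives the same grasp; the last joint's range is limited). The gripper opens to 85 mm and grips with 20 to 120 N. Pads are 22 mm wide; open, the fingers measure 114 mm over their backs; the gripper's body (76 mm by 85 mm) begins 54 mm behind the grasp point. The pads swing forward as they close: fully open they stand 13 mm farther back than shut.
Start: joints at [1.088, 0.628, 0.038, 1.517, -0.027, 0.996, -0.02], TCP at [263.172, -594.355, 231.313] pointing down, gripper open.
Joint ranges: [-3.06, 3.06], [-0.37, 2.12], [-1.25, 1.32], [0.18, 2.47], [-1.1, 4.24], [0.23, 1.98], [-2.94, 2.94]. Speed limits (rad/s): [2.57, 2.57, 3.14, 3.14, 3.14, 3.14, 3.14].

## Interface

Orientations are given as [roll, pitch, yaw] about the fixed x, y, z axes, in that order (R = Rz(yaw) Ry(pitch) Rx(roll)).
In Python, from cell import ctrl gives the robot as it stands.
- The arm moves only by the shell command python3 nudge.py 'ROWS'. ROWS is a JSON list of rows, 1 to 12 of them, each an object with the fields pos (a list: dx, dy, dz in units of 20 mm), r (a list: a rotation vector rx, ry, rz in rad), aperture (the finger opening in mm); a field left out counts as zero (the opening has to be given); each row shifts and turns the commanded pose from where the row before left it, along the tool's axes as they then stand; what a row does not reach is not made up. A row lasts 1/10 s, in which the tool goes at most 50 mm and 0.15 rad, less where a joint would pass 70% of its speed; a pose out of reach is approached as far as the arm can. The fingers move at their own pace and stop on an object; the grip force is fixed at half the most. Time passes only in rows, so rows that do not move let the fingers close. It prints the time, the measured TCP pose, the force, the opening and the grip force at its end. Input that does not fit is refused with a message, and nothing moves.
- ctrl.read_state(): the state, without advancing time (a new reading comes with each control period).
- ctrl.get_image(name): name is "side" or "top"; returns the picture (384x512x3 uint8, blue, green, red); there is no depth.
- ctrl.calibration(name): a dict with "fx", "fy", "cx", "cy" (pixels), "rvec" (rotation vector, rad) and "tvec" (3), from world to camera coordinates, as OpenCV has them. Camera axes: x right, y down, z forward; pixel columns grow to the right and rows downward; lengths in mm; the calibration is good to about 2 mm. A picture is of the moment at which its call begins. calibration takes no time and is no camera call.
- ctrl.finish_job(): hands the job in; it is judged then, once.
The state is a dict: "clock": time; "qpos": joint angles; "qd": joint speeds; "tau": joint torques, N m; "eef_pos": TCP position; "tool_rot": TCP orientation; "force": force on the tool from outside, world axes, zero at the start; "torque": the same for the moment, N m; "width": finger opening in mm; "gripper_force": force on a finger pad.
Only numpy, scipy, OpenCV 4.12 (cv2) and the standard library are available. Lean on these libraries where they do the work, as an engineer would, in place of code of your own. Each camera call takes 0.05 s, during which the arm holds its last target. There are 200 camera calls.

## Task

The white dropper bottle that toppled over in the grey divided bin is jammed in the bin's far left corner. Pull it free and stand it upright in the shallow round steel dish on the desk, setting it down gently and roughly in the middle, and let go of it. Leave the other bottle, which stands behind the dish, where it is.

Things in the scene. Friction and masses are not known exactly. Their poses are not given: they have to be found in the camera images.
- bottle: Bottle to move: white, round, blue cap and nozzle, 0.16 kg, 47 mm diameter, 128 mm tall; straight body to 72 mm, then a tapering shoulder. Origin: centre of its underside; z along the bottle to the nozzle. It starts leaning about 35 degrees off upright in the bin's far left corner, its top away from the robot: heel on the bin floor behind the low divider, upper side on the far rim and left wall.
- bottle_cap (a point): Middle of the bottle's cap, on its axis, 99 mm from the underside; axes as the bottle's. The cap is a cylinder 25 mm across, from 92 to 105 mm; above it a nozzle 10 mm across, to 128 mm. At the start it stands clear above the rim: grip it across, fingers closing level, tips no lower along the bottle than 93 mm (shoulder), and draw the bottle out upward along its axis.
- dish: Shallow round steel dish, fixed, outer diameter 90 mm, lip 9 mm high and 3 mm thick, on the desk between the blue mat and the small board vise (44 mm high). Origin: centre of its underside, on the desk; z up. Beware of the microscope left of dish and bin: it overhangs the mat at x 0.30 to 0.64, y -0.15 to 0.03 m and is 0.44 m high; an arm coming from the left must cross above it.
- dish_floor (a point): Centre of the dish's inner floor, a flat disc of 80 mm diameter, 3 mm above the desk.
- bin: Grey plastic parts bin, fixed, 130 (its x, away from the robot) x 170 (its y, to the left) x 50 mm high, walls and floor 3 mm, a rim 4 mm wide round the outside, and a divider 28 mm high along y at x = -9 mm. A flux tin and a battery cell lie fast in it. Origin: centre of its underside; z up. The bottle is in the corner at its +x, +y.
- spare_bottle: A second bottle of the same kind, standing upright on the desk 0.1 to 0.18 m behind the dish, loose; not to be moved. Origin: centre of its underside.

How it is judged (in metres and radians):
On the way:
1. the bottle has been lifted out of the bin (height (world z) of bottle above 0.06 m), for 0.1 s.
At the end, for the whole second after the job is handed in: The bottle stands upright (within 0.1 rad) on the floor of the steel dish, its axis within 20 mm of the dish's centre and its underside within 5 mm of the floor, released and at rest; the other bottle still stands upright within 25 mm of its place (horizontal distance between bottle and dish_floor below 0.02 m and z of bottle in the frame of dish_floor below 0.005 m and angle between each of bottle, spare_bottle's own z axis and vertical below 0.1 rad and linear speed of bottle below 0.02 m/s and distance of spare_bottle from where it was at the start of the episode below 0.025 m); the robot touches nothing.
It fails at once if the standing bottle is shifted by more than 25 mm or tipped (distance of spare_bottle from where it was at the start of the episode above 0.025 m or angle between spare_bottle's own z axis and vertical above 0.35 rad).
It fails at once if the bottle is dropped into the dish from more than 25 mm (horizontal distance between bottle and dish_floor below 0.07 m and z of bottle in the frame of dish_floor above 0.025 m and contact force between bottle and anything else below 0.01 N).
It also fails if it takes over 48 s, if anything falls off the work surface, if the arm or the gripper's body presses on something with over 40 N, if the wrist force passes 120 N, or if a joint passes its speed limit or range.

## Working session

There is one attempt and no reset: what is moved stays moved. The work goes in short steps, Python scripts to look and compute and a shell command to move; the robot and the scene stay as the last step left them, time stands still between calls to the robot, and variables do not carry over. Pictures are saved under pics/ and viewed, at most 11 in all, crops included, and the job is handed in when it is done.

```bash
ls; mkdir -p pics; python3 - <<'E'
from cell import ctrl
import cv2
for n in("side","top"):
    cv2.imwrite(f"pics/{n}0.png",ctrl.get_image(n)); print(ctrl.calibration(n))
s=ctrl.read_state();print(s)
print(ctrl.grip_point_offset)
E
```

```text
cell.py
nudge.py
pics
{'fx': 421.6108040563162, 'fy': 421.6108040563162, 'cx': 257.27149267230607, 'cy': 196.8484447553092, 'rvec': array([ 2.57664025,  0.23997522, -0.08361386]), 'tvec': array([-479.8893918 , -321.92033836, 1168.51433571])}
{'fx': 478.61026105155156, 'fy': 478.61026105155156, 'cx': 252.34646156535004, 'cy': 188.41344843924222, 'rvec': array([ 2.25426032, -1.92610575,  0.20153455]), 'tvec': array([-416.57759191,  490.58403265,  982.44919085])}
{'clock': 0.1, 'qpos': array([ 1.08821481,  0.6292327 ,  0.03843502,  1.51822845, -0.02701422,
        0.99631472, -0.01997883]), 'qd': array([-3.65090153e-04, -4.21772955e-03, -1.64284978e-04, -4.07311401e-03,
        3.85222163e-05, -5.30735753e-04, -2.62119082e-04]), 'tau': array([ 1.85179335e-03, -5.64531326e+01,  1.22977540e+00, -1.93972242e+01,
        1.11772958e-02,  5.46301409e-03,  1.54235647e-05]), 'eef_pos': array([ 262.95150045, -593.84579334,  230.5070836 ]), 'tool_rot': array([-3.13992674e+00, -2.85319673e-06,  4.16803724e-01]), 'force': array([ 0.06550597,  0.30236504, -0.24916834]), 'torque': array([-0.04808549,  0.02430337,  0.00965024]), 'gripper_force': 0.0, 'width': 85.63588450388137}
18.700000000000003
```

View pics/side0.png

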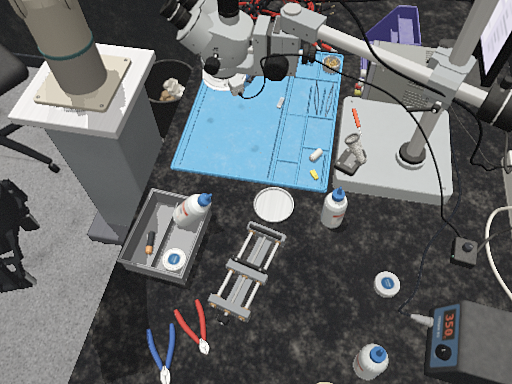

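View pics/top0.png

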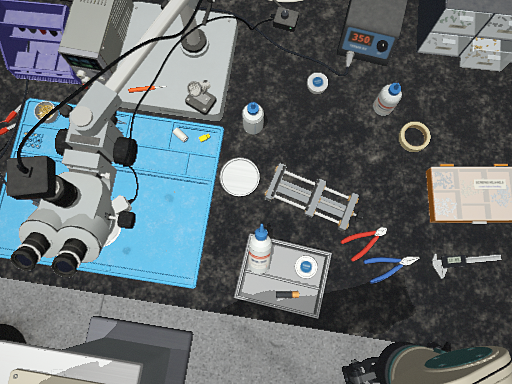

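Side view: bottle's cap is near (204,200), the dish near (273,204), and the spare bottle near (335,205). Top view: cap near (262,231), dish near (240,177), and spare near (253,115). Next I'll enlarge crops of both and mask by colour.

```bash
cat > h.py <<'E'
import numpy as np,cv2
from cell import ctrl
from scipy.spatial.transform import Rotation as Rn
def cam(n):
    c=ctrl.calibration(n);R=cv2.Rodrigues(c["rvec"])[0];K=np.array([[c["fx"],0,c["cx"]],[0,c["fy"],c["cy"]],[0,0,1]])
    return K,R,np.asarray(c["tvec"]).ravel()
C={n:cam(n) for n in("side","top")}
def ray(n,uv):
    K,R,t=C[n];d=R.T@np.linalg.inv(K)@np.array([*uv,1.]);return -R.T@t,d/np.linalg.norm(d)
def plane(n,uv,z):
    o,d=ray(n,uv);return o+d*(z-o[2])/d[2]
def tri(uvs,uvt):
    o1,d1=ray("side",uvs);o2,d2=ray("top",uvt)
    s=np.linalg.lstsq(np.c_[d1,-d2],o2-o1,rcond=None)[0];a=o1+d1*s[0];b=o2+d2*s[1]
    return (a+b)/2,np.linalg.norm(a-b)
def proj(n,p):
    K,R,t=C[n];q=K@(R@np.asarray(p)+t);return q[:2]/q[2]
E
python3 - <<'E'
from h import *
out=[]
for n,(x,y) in (("side",(110,150)),("top",(205,90))):
    im=cv2.imread(f"pics/{n}0.png"); hsv=cv2.cvtColor(im,cv2.COLOR_BGR2HSV)
    m=cv2.inRange(hsv,(100,150,60),(118,255,255))
    k,l,st,ce=cv2.connectedComponentsWithStats(m)
    for i in range(1,k):
        if 15<st[i,4]<1000: print(n,"blue",st[i],ce[i].round(1))
    m=cv2.inRange(hsv,(0,0,150),(180,60,255))
    k,l,st,ce=cv2.connectedComponentsWithStats(m)
    for i in range(1,k):
        if 80<st[i,4]<3000 and x<ce[i][0]<x+250 and y<ce[i][1]<y+240: print(n,"white",st[i],ce[i].round(1))
    w,h=(250,150) if n=="side" else (160,235)
    s=3 if n=="side" else 2.5
    cv2.imwrite(f"pics/{n}0c.png",cv2.resize(im[y:y+h,x:x+w],None,fx=s,fy=s,interpolation=cv2.INTER_CUBIC))
E
```

```text
side blue [332 195   8   6  18] [335.  198.3]
side blue [198 196   8  10  19] [200.3 202.1]
side blue [169 254   7  10  17] [170.9 258. ]
side blue [382 278  11  11  52] [386.8 282.9]
side blue [370 347  10  16  29] [373.2 355.3]
side white [309 148  14  12  91] [316.  153.4]
side white [344 153  12  15 103] [350.3 160.4]
side white [ 254  187   40   35 1093] [273.4 204.2]
side white [ 137  188   70   90 2339] [174.7 234. ]
side white [324 192  23  21 269] [334.9 203.7]
side white [247 221  39  20 111] [268.2 229.6]
side white [237 232  16  26  87] [244.6 244.8]
side white [247 236  24  30 363] [258.7 251. ]
side white [264 242  15  28  90] [270.9 255.9]
side white [226 259  42  23 302] [246.4 270.3]
side white [208 270  44  47 801] [233.3 295.3]
side white [245 282  15  27  91] [252.1 294.7]
side white [199 338  10  17 120] [203.4 346.1]
side white [160 366  10  18 146] [164.6 375.4]
top blue [313  77   9   9  44] [317.1  81.2]
top blue [389  83  12  12 110] [394.4  88.6]
top blue [ 22 101  16  22  39] [ 27.6 109.2]
top blue [248 102  10  12 101] [252.4 107.7]
top blue [180 123  41 
[... 697 characters left out ...]

top white [381  84  21  20 210] [389.7  95.6]
top white [243 105  21  19 224] [252.4 115.7]
top white [401 122  30  28 200] [414.8 135.1]
top white [ 220  158   40   38 1188] [239.5 176.7]
top white [266 163  40  47 268] [279.6 188.2]
top white [284 169  31  16  95] [298.7 177.2]
top white [276 176  35  27 381] [293.5 190.8]
top white [305 179  44  45 699] [325.5 202.6]
top white [340 193  19  37 237] [348.7 210.8]
top white [234 234  38  66 519] [254.4 254.1]
top white [272 239  60  59 212] [311.2 259.5]
top white [ 242  245   83   51 2701] [283.3 272.2]
top white [432 254  15  25 165] [438.7 266.5]
top white [399 257  21   8 104] [408.1 260.2]
top white [247 318  39  22 227] [264.6 325.9]
```

View pics/side0c.png

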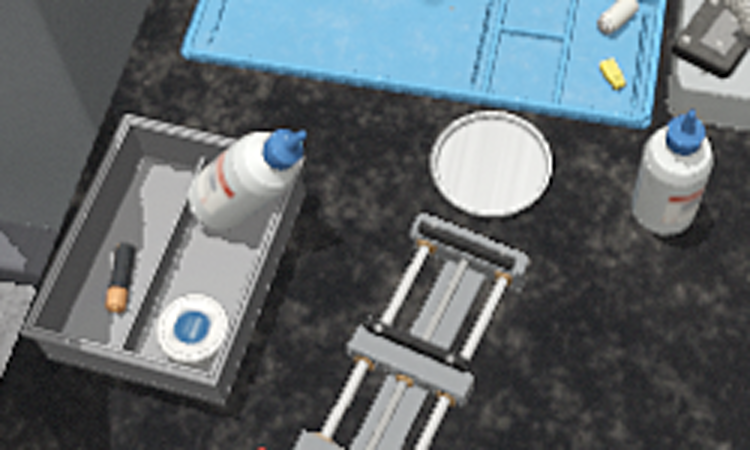

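View pics/top0c.png

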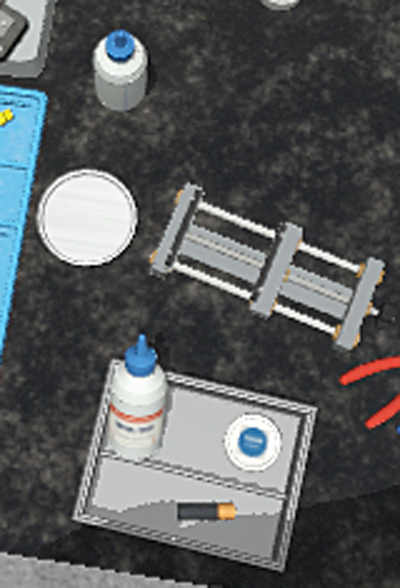

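Side crop (3x, origin 110,150): the cap is at (283,149), its tip at (302,134), and the dish at (491,162). Top crop (2.5x, origin 205,90): the cap is at (140,362), its tip at (140,337), the dish at (88,217), and the bin rim corners at (112,361), (315,409), (283,569) and (75,520).

```bash
python3 - <<'E'
from h import *
S=lambda x,y:(110+x/3-.33,150+y/3-.33); T=lambda x,y:(205+x/2.5-.3,90+y/2.5-.3)
np.set_printoptions(precision=1,suppress=True)
for n in("side","top"):
    im=cv2.imread(f"pics/{n}0.png"); hsv=cv2.cvtColor(im,cv2.COLOR_BGR2HSV)
    m=cv2.inRange(hsv,(95,100,40),(125,255,255))
    boxes={"b":(190,185,225,215),"s":(325,180,352,205)} if n=="side" else {"b":(250,220,275,247),"s":(243,98,264,118)}
    for k,(a,b,c,d) in boxes.items():
        ys,xs=np.nonzero(m[b:d,a:c]);P=np.c_[xs+a,ys+b].astype(float)
        mu=P.mean(0);w,v=np.linalg.eigh(np.cov((P-mu).T));ax=v[:,1]*(-1 if v[1,1]>0 else 1);q=(P-mu)@ax
        print(n,k,len(P),mu,ax,"min",mu+ax*q.min(),"max",mu+ax*q.max())
p=lambda l,r:print(l,r[0],"gap %.1f"%r[1])
c=tri(S(283,149),T(140,362));t=tri(S(302,134),T(140,337));p("cap",c);p("tip",t)
d=t[0]-c[0];print("axis",d/np.linalg.norm(d),np.linalg.norm(d))
p("spare cap",tri(S(686,138),T(121,47)));p("sp tip",tri(S(689,115),T(121,34)))
p("dish",tri(S(491,162),T(88,217)));print(plane("side",S(491,162),6),plane("top",T(88,217),6))
print("dish lr",plane("top",T(38,217),9),plane("top",T(138,217),9))
for q in((112,361),(315,409),(283,569),(75,520)):print("bin",plane("top",T(*q),50))
for q in((128,116),(303,175),(220,400),(25,330)):print("binS",plane("side",S(*q),50))
s=ctrl.read_state();print(Rn.from_euler("xyz",s["tool_rot"]).as_matrix())
E
```

```text
side b 142 [204.3 199. ] [ 0.7 -0.7] min [199.1 204.1] max [210.3 193.3]
side s 173 [335.5 192.3] [-0.8 -0.6] min [342.6 198.3] max [323.3 182. ]
top b 152 [260.8 232.7] [ 0.1 -1. ] min [260. 240.] max [261.7 223. ]
top s 119 [252.6 107.9] [ 0. -1.] min [252.5 114. ] max [252.6 102. ]
cap [ 449.5 -367.8   93. ] gap 2.0
tip [ 465.7 -365.7  114.1] gap 0.5
axis [0.6 0.1 0.8] 26.714375541365335
spare cap [ 715.1 -310.4   93.9] gap 1.1
sp tip [ 713.6 -311.2  123.8] gap 1.1
dish [ 582.6 -300.6    6.5] gap 0.4
[ 582.7 -300.2    6. ] [ 582.5 -300.7    6. ]
dish lr [ 574.8 -256.1    9. ] [ 588.8 -345.7    9. ]
bin [ 451.1 -344.4   50. ]
bin [ 437.7 -519.3   50. ]
bin [ 304.6 -509.3   50. ]
bin [ 316.4 -335.1   50. ]
binS [ 320.7 -335.7   50. ]
binS [ 457.9 -360.8   50. ]
binS [ 446.6 -531.2   50. ]
binS [ 307.2 -508.5   50. ]
[[ 0.9  0.4 -0. ]
 [ 0.4 -0.9  0. ]
 [ 0.  -0.  -1. ]]
```
Dish at (582.6,-300.6), 90 diam ✓. (90.7). Spare at (714.5,-310.7), 132 behind ✓. Spare cap measured 94-> expected 99 (with some surface bias toward...). Bottle cap ~(449.5,-367.8,93)... 

Dish centre is (583,-301), its width comes out at 90 mm as given. The spare stands 132 mm behind it. The cap is at about (450,-367,97), allowing for the 4 mm low height bias seen on the spare. The lean is about 36°, consistent with the bin corner. I'll approach with the tool along the bottle's axis.

```bash
cat >> h.py <<'E'
np.set_printoptions(precision=3,suppress=True)
a=np.array([.569,.075,.819]);a/=np.linalg.norm(a)
CAP=np.array([450,-367,97.5])
def axes(z,y):
    z=z/np.linalg.norm(z);y=y-z*(y@z);y/=np.linalg.norm(y);return np.c_[np.cross(y,z),y,z]
RG=axes(-a,np.array([.131,-.991,0]))
def go(p,R=None):
    s=ctrl.read_state();M=Rn.from_euler("xyz",s["tool_rot"]).as_matrix()
    print("t",s["clock"],"pos",s["eef_pos"],"shift in tool:",M.T@(np.asarray(p)-s["eef_pos"]))
    if R is not None:
        r=Rn.from_matrix(M.T@R).as_rotvec();print("rotvec",r,np.linalg.norm(r),"shift after rot:",R.T@(np.asarray(p)-s["eef_pos"]))
    print("q",s["qpos"],"F",s["force"],"w",s["width"])
E
python3 -c "
from h import *
go(CAP-4*a+105*a,RG)"
```

```text
t 0.1 pos [ 262.952 -593.846  230.507] shift in tool: [ 318.482 -115.278   50.487]
rotvec [ 0.086 -0.607  0.277] 0.6724918290738818 shift after rot: [ 252.536 -200.38  -115.51 ]
q [ 1.088  0.629  0.038  1.518 -0.027  0.996 -0.02 ] F [ 0.066  0.302 -0.249] w 85.63588450388137
```

Units first: shifts go in units of 20 mm. So 40 mm is 2, -14.4 mm is -0.72.

```bash
python3 nudge.py '[{"pos":[2, -0.72, 0.1], "aperture":85}, {"pos":[2, -0.72, 0.1], "aperture":85}, {"pos":[2, -0.72, 0.1], "aperture":85}, {"pos":[2, -0.72, 0.1], "aperture":60}, {"pos":[2, -0.72, 0.1], "aperture":50}, {"pos":[2, -0.72, 0.1], "aperture":50}, {"pos":[2, -0.72, 0.1], "aperture":50}, {"pos":[2, -0.72, 0.1], "aperture":50}, {"aperture":50}, {"aperture":50}]'; python3 -c "
from h import *
go(CAP-4*a+105*a,RG)"
```

```text
clock: 1.1
eef_pos: [509.7, -358.1, 214.7]
tool_rot: [-3.141, 0.001, 0.42]
force: [-0.1, -0.5, -0.2]
width: 49.9
gripper_force: 0.0
t 1.1 pos [ 509.725 -358.105  214.722] shift in tool: [-2.581  0.319 34.511]
rotvec [ 0.087 -0.606  0.28 ] 0.6732614588400553 shift after rot: [17.827  1.02  29.646]
q [ 0.544  0.606  0.039  1.615 -0.028  0.922 -0.559] F [-0.089 -0.463 -0.162] w 49.915295245065174
```

```bash
python3 nudge.py '[{"r":[0.0174, -0.121, 0.056], "aperture":50}, {"r":[0.0174, -0.121, 0.056], "aperture":50}, {"r":[0.0174, -0.121, 0.056], "aperture":50}, {"r":[0.0174, -0.121, 0.056], "aperture":50}, {"r":[0.0174, -0.121, 0.056], "aperture":50}, {"aperture":50}, {"aperture":50}]'; python3 -c "
from h import *
go(CAP-4*a+40*a,RG)"
```

```text
clock: 1.8
eef_pos: [507.9, -360.7, 214.3]
tool_rot: [3.141, 0.61, 0.127]
force: [-0.2, -1.4, 0.3]
width: 50.0
gripper_force: 0.0
t 1.8 pos [ 507.926 -360.73   214.315] shift in tool: [19.238 -1.279 93.113]
rotvec [-0.002 -0.001 -0.004] 0.004226914461720128 shift after rot: [19.336 -1.347 93.092]
q [ 0.288  0.929  0.271  1.143  0.132  1.592 -0.966] F [-0.18  -1.362  0.285] w 50.0221035699101
```

Scaled: 33 mm is 1.65, 30 mm is 1.5.

```bash
python3 nudge.py '[{"pos":[0.32, -0.02, 1.5], "aperture":50}, {"pos":[0.32, -0.02, 1.5], "aperture":50}, {"pos":[0.32, -0.02, 1.65], "aperture":50}, {"aperture":50}, {"aperture":50}]'; python3 -c "
from h import *
go(CAP-4*a,RG)
A=ctrl.get_image('side')[150:250,160:260];B=ctrl.get_image('top')[180:280,210:310]
cv2.imwrite('pics/pre.png',cv2.resize(np.hstack([A,B]),None,fx=4,fy=4,interpolation=cv2.INTER_CUBIC))
P=ctrl.read_state()['eef_pos'];print(proj('side',P),proj('top',P))"
```

```text
clock: 2.3
eef_pos: [471.3, -364.6, 130.4]
tool_rot: [3.139, 0.607, 0.124]
force: [0.3, 0.7, 0.4]
width: 50.1
gripper_force: 0.0
t 2.3 pos [ 471.343 -364.608  130.43 ] shift in tool: [ 1.121 -0.387 43.296]
rotvec [-0.001 -0.004 -0.006] 0.007290635593089649 shift after rot: [ 1.313 -0.417 43.29 ]
q [ 0.303  0.967  0.264  1.316  0.134  1.377 -0.994] F [0.323 0.746 0.443] w 50.0777142031312
[213.482 189.767] [260.764 219.573]
```

View pics/pre.png

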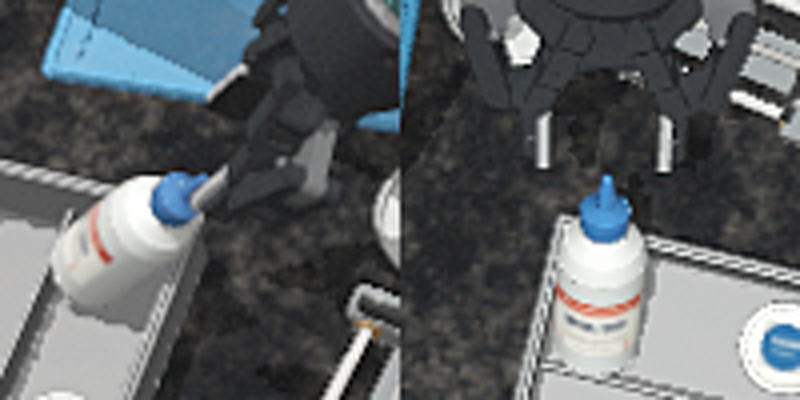

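The crop shows the open fingertips at (543,170) and (665,170) in the top half, with the cap at (606,215). In the side half, one tip is at about (192,210), with the cap at (178,198). I'll use the known tool pose to check the camera bias.

```bash
python3 -c "
from h import *
s=ctrl.read_state();P=s['eef_pos'];M=Rn.from_euler('xyz',s['tool_rot']).as_matrix()
for y in(-25,25):
  for d in(0,8): 
    X=P+M@[0,y,-d];print(y,d,'side',(proj('side',X)-[160,150])*4,'top',(proj('top',X)-[210,180])*4+[400,0])
for nm,X in (('cap',CAP),('tip',CAP+29*a),('b',CAP-99*a)):
  print(nm,(proj('side',X)-[160,150])*4,(proj('top',X)-[210,180])*4+[400,0])
"
```

```text
-25 0 side [219.815 116.601] top [552.176 156.876]
-25 8 side [227.762 109.397] top [552.205 145.602]
25 0 side [207.847 202.929] top [653.98  159.707]
25 8 side [215.971 196.109] top [654.603 148.438]
cap [174.435 192.176] [600.507 213.934]
tip [202.396 168.194] [601.688 174.518]
b [ 88.537 265.85 ] [596.813 337.23 ]
```

Finger bias is small; the cap lies about 2 mm towards tool +y. Advancing with that correction, then closing.

```bash
python3 nudge.py '[{"pos":[0.025, 0.04, 0.75], "aperture":50}, {"pos":[0.025, 0.035, 0.75], "aperture":50}, {"pos":[0.015, 0, 0.4], "aperture":50}, {"pos":[0, 0, 0.25], "aperture":50}, {"aperture":50}, {"aperture":50}]'; python3 -c "
from h import *
go(CAP-4*a,RG)
A=ctrl.get_image('side')[150:250,160:260];B=ctrl.get_image('top')[180:280,210:310]
cv2.imwrite('pics/at.png',cv2.resize(np.hstack([A,B]),None,fx=4,fy=4,interpolation=cv2.INTER_CUBIC))"
```

```text
clock: 3.0
eef_pos: [449.5, -367.8, 92.6]
tool_rot: [3.14, 0.608, 0.127]
force: [-0.5, 0.3, 0.0]
width: 49.9
gripper_force: 0.0
t 3.0 pos [ 449.481 -367.835   92.606] shift in tool: [-2.299 -0.753 -0.373]
rotvec [-0.    -0.003 -0.003] 0.004761426886814367 shift after rot: [-2.298 -0.761 -0.366]
q [ 0.314  0.991  0.262  1.391  0.139  1.277 -1.001] F [-0.482  0.266  0.031] w 49.938396754068414
```

View pics/at.png

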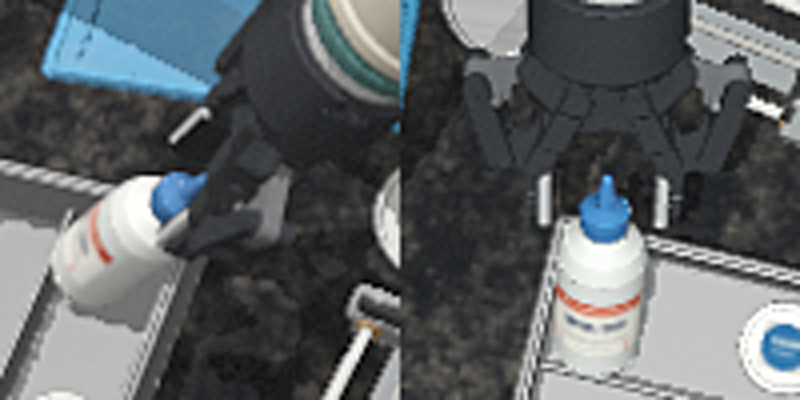

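Tips straddle the cap: top-half tips are at (543,226) and (662,225), with the cap at (606,218). Side-half tips are at (172,140) and (165,245), with the cap at (178,198). Closing with a 1 mm centring.

```bash
python3 nudge.py '[{"pos":[-0.05, 0.05, 0], "aperture":40}, {"aperture":30}, {"aperture":20}, {"aperture":10}, {"aperture":10}, {"aperture":10}, {"aperture":10}, {"aperture":10}]'
```

```text
clock: 3.9
eef_pos: [448.3, -368.9, 92.8]
tool_rot: [3.14, 0.609, 0.127]
force: [1.2, -0.2, 2.9]
width: 21.4
gripper_force: 58.8
```

```bash
python3 -c "
from h import *
go(CAP-4*a,RG)
A=ctrl.get_image('side')[150:250,160:260];B=ctrl.get_image('top')[180:280,210:310]
cv2.imwrite('pics/gr.png',cv2.resize(np.hstack([A,B]),None,fx=4,fy=4,interpolation=cv2.INTER_CUBIC))"
```

```text
t 3.9 pos [ 448.279 -368.875   92.777] shift in tool: [-1.114 -1.631 -0.99 ]
rotvec [-0.001 -0.003 -0.003] 0.004266128526457293 shift after rot: [-1.112 -1.634 -0.988]
q [ 0.316  0.991  0.263  1.392  0.14   1.277 -0.999] F [ 1.19  -0.154  2.859] w 21.381907927239343
```

View pics/gr.png

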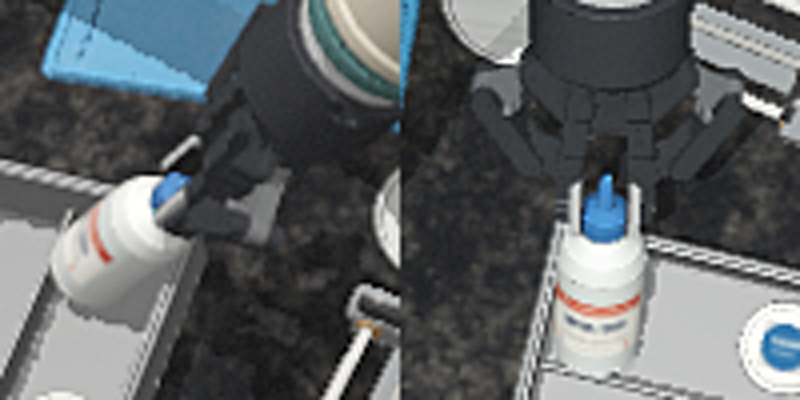

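The crop shows both pads flat on the cap at (575..637, 185–238) and the bottle unmoved. Drawing it out along the axis.

Scaled: -6 mm is -0.3, -2 mm is -0.1.

```bash
python3 nudge.py '[{"pos":[0, 0, -0.1], "aperture":10}, {"pos":[0, 0, -0.2], "aperture":10}, {"pos":[0, 0, -0.3], "aperture":10}, {"pos":[0, 0, -0.3], "aperture":10}, {"pos":[0, 0, -0.3], "aperture":10}, {"pos":[0, 0, -0.3], "aperture":10}]';  python3 nudge.py '[{"pos":[0, 0, -0.4], "aperture":10}, {"pos":[0, 0, -0.4], "aperture":10}, {"pos":[0, 0, -0.4], "aperture":10}, {"pos":[0, 0, -0.4], "aperture":10}, {"pos":[0, 0, -0.4], "aperture":10}, {"pos":[0, 0, -0.4], "aperture":10}, {"pos":[0, 0, -0.4], "aperture":10}, {"pos":[0, 0, -0.4], "aperture":10}, {"pos":[0, 0, -0.4], "aperture":10}, {"pos":[0, 0, -0.4], "aperture":10}, {"pos":[0, 0, -0.2], "aperture":10}, {"aperture":10}]'; python3 -c "
from h import *
A=ctrl.get_image('side')[110:260,130:330];B=ctrl.get_image('top')[130:280,180:310]
cv2.imwrite('pics/out.png',cv2.resize(np.hstack([A,B]),None,fx=2.4,fy=2.4,interpolation=cv2.INTER_CUBIC))
p=ctrl.read_state()['eef_pos'];go(p,axes(np.array([0,0,-1.]),RG[:,1]))"
```

```text
clock: 4.6
eef_pos: [465.5, -366.6, 117.7]
tool_rot: [3.14, 0.609, 0.127]
force: [-1.0, -1.0, -1.7]
width: 21.2
gripper_force: 58.8
clock: 5.8
eef_pos: [513.3, -360.4, 186.6]
tool_rot: [3.14, 0.608, 0.127]
force: [-0.2, -0.4, -2.0]
width: 21.2
gripper_force: 59.0
t 5.9 pos [ 512.473 -360.329  185.959] shift in tool: [0. 0. 0.]
rotvec [-0.     0.61  -0.003] 0.6095451026308598 shift after rot: [0. 0. 0.]
q [ 0.288  0.962  0.266  1.15   0.126  1.554 -0.979] F [ 0.323 -0.649 -2.037] w 21.381747518616674
```

View pics/out.png

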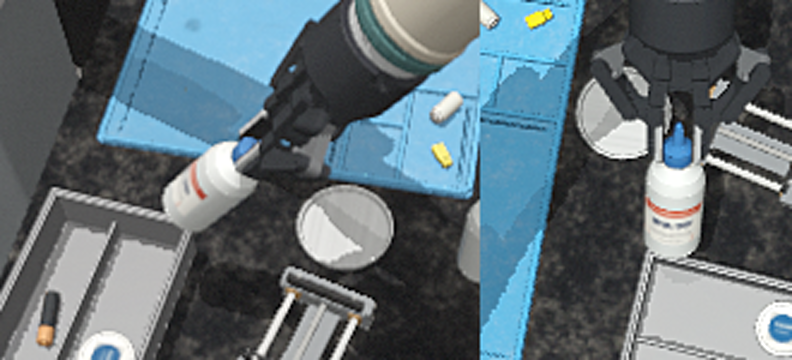

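The bottle is held, clear of the bin and aligned with the tool (side crop: body about (195,195); top crop: body (675,215)). Turning it upright.

```bash
python3 nudge.py '[{"r":[0, 0.122, 0], "aperture":10}, {"r":[0, 0.122, 0], "aperture":10}, {"r":[0, 0.122, 0], "aperture":10}, {"r":[0, 0.122, 0], "aperture":10}, {"r":[0, 0.122, 0], "aperture":10}, {"aperture":10}, {"aperture":10}]'; python3 -c "
from h import *
go([582.6,-300.6,165],axes(np.array([0,0,-1.]),RG[:,1]))"
```

```text
clock: 6.6
eef_pos: [512.1, -360.7, 186.4]
tool_rot: [3.141, 0.001, 0.127]
force: [1.2, 0.2, -2.5]
width: 21.1
gripper_force: 59.1
t 6.6 pos [ 512.075 -360.749  186.371] shift in tool: [ 77.592 -50.758  21.248]
rotvec [ 0.001  0.001 -0.005] 0.004708403398760558 shift after rot: [ 77.794 -50.397  21.371]
q [ 0.505  0.645  0.105  1.636 -0.081  0.866 -0.803] F [ 1.18  0.21 -2.49] w 21.119933282020035
```

Scaled: 13 mm is 0.65, -8.5 mm is -0.425.

```bash
python3 nudge.py '[{"pos":[0.65, -0.425, 0.15], "aperture":10}, {"pos":[0.65, -0.425, 0.15], "aperture":10}, {"pos":[0.65, -0.425, 0.15], "aperture":10}, {"pos":[0.65, -0.425, 0.15], "aperture":10}, {"pos":[0.65, -0.425, 0.2], "aperture":10}, {"pos":[0.65, -0.425, 0.2], "aperture":10}, {"aperture":10}, {"aperture":10}]'; python3 -c "
from h import *
go([582.6,-300.6,130])
A=ctrl.get_image('side')[130:230,220:320];B=ctrl.get_image('top')[110:210,190:290]
cv2.imwrite('pics/hov.png',cv2.resize(np.hstack([A,B]),None,fx=4,fy=4,interpolation=cv2.INTER_CUBIC))
P=ctrl.read_state()['eef_pos']
for d in(-94,-22,0,12):
  X=P+[0,0,d];print(d,(proj('side',X)-[220,130])*4,(proj('top',X)-[190,110])*4+[400,0])
"
```

```text
clock: 7.4
eef_pos: [583.4, -299.7, 165.9]
tool_rot: [3.14, 0.0, 0.129]
force: [-0.6, 0.5, -1.2]
width: 21.5
gripper_force: 59.1
t 7.4 pos [ 583.439 -299.723  165.904] shift in tool: [-0.942  0.72  35.905]
q [ 0.368  0.709  0.109  1.566 -0.091  0.871 -0.933] F [-0.587  0.463 -1.178] w 21.453549201721888
-94 [215.679 231.466] [596.376 236.066]
-22 [219.008 151.348] [591.405 199.172]
0 [220.125 124.451] [589.736 186.787]
12 [220.757 109.249] [588.793 179.787]
```

View pics/hov.png

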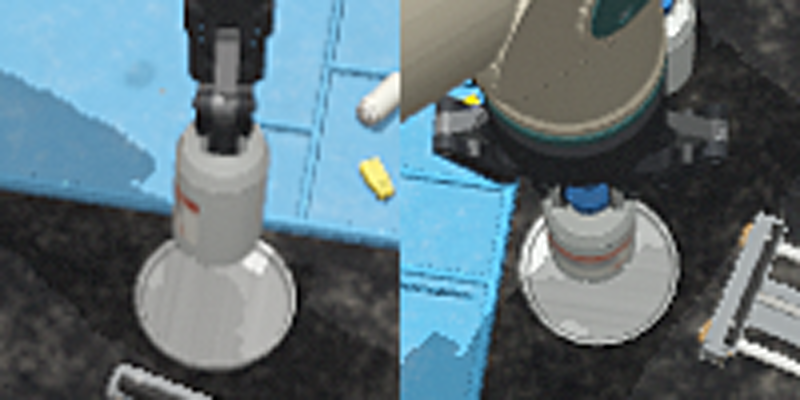

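The side crop shows the bottle nearly vertical over the dish (bottom centre about (217,240)). In the top crop it is centred about (592,235) against a predicted (596,236), so within 2 mm. Lowering.

Scaled: 10 mm is 0.5, 2 mm is 0.1.

```bash
python3 nudge.py '[{"pos":[-0.025, 0.02, 0.4], "aperture":10}, {"pos":[-0.025, 0.015, 0.5], "aperture":10}, {"pos":[0, 0, 0.5], "aperture":10}, {"pos":[0, 0, 0.5], "aperture":10}, {"pos":[0, 0, 0.5], "aperture":10}, {"pos":[0, 0, 0.4], "aperture":10}, {"pos":[0, 0, 0.2], "aperture":10}, {"pos":[0, 0, 0.1], "aperture":10}, {"aperture":10}, {"aperture":10}]';python3 nudge.py '[{"pos":[0, 0, 0.05], "aperture":10}, {"pos":[0, 0, 0.05], "aperture":10}, {"aperture":10}]'
```

```text
clock: 8.5
eef_pos: [583.0, -300.9, 104.6]
tool_rot: [3.14, -0.002, 0.128]
force: [-0.4, 0.2, -0.7]
width: 21.6
gripper_force: 59.1
clock: 8.8
eef_pos: [582.7, -300.7, 102.2]
tool_rot: [3.141, -0.001, 0.128]
force: [0.8, -0.4, -1.4]
width: 21.3
gripper_force: 59.1
```

```bash
for i in 1 2 ; do python3 nudge.py '[{"pos":[0, 0, 0.05], "aperture":10}, {"pos":[0, 0, 0.05], "aperture":10}, {"aperture":10}]'|grep -E "eef|force"; done
```

```text
eef_pos: [582.6, -300.6, 100.0]
force: [-0.1, -0.3, -2.2]
gripper_force: 59.1
eef_pos: [583.5, -300.7, 99.1]
force: [-0.3, 0.5, 4.8]
gripper_force: 59.7
```

Scaled: 0.7 mm is 0.035.

```bash
python3 nudge.py '[{"pos":[0, 0, 0.035], "aperture":10}, {"aperture":10}]'|grep -E "eef|force"; python3 -c "
from h import *
A=ctrl.get_image('side')[130:230,220:320];B=ctrl.get_image('top')[110:210,190:290]
cv2.imwrite('pics/down.png',cv2.resize(np.hstack([A,B]),None,fx=4,fy=4,interpolation=cv2.INTER_CUBIC))"
```

```text
eef_pos: [583.9, -300.7, 99.0]
force: [-1.1, 1.4, 8.7]
gripper_force: 60.1
```

View pics/down.png

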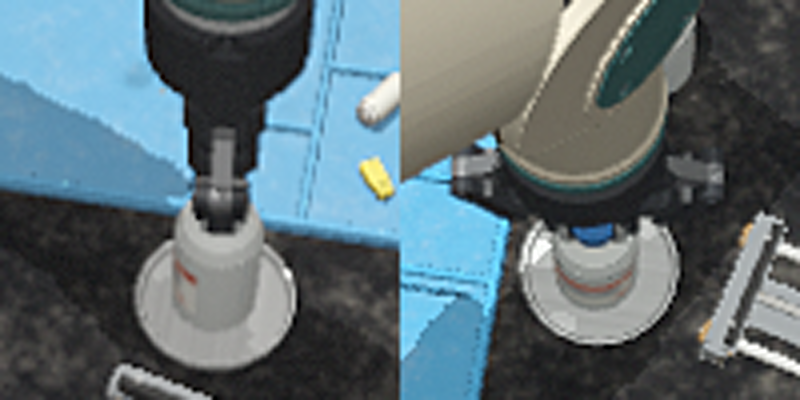

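The bottle stands in the dish: side-crop base about (216,300) with the dish centre about (216,300), and contact force about 9 N. Releasing and rising.

Scaled: -0.3 mm is -0.015.

```bash
python3 nudge.py '[{"pos":[0, 0, -0.015], "aperture":22}, {"aperture":26}, {"aperture":32}, {"aperture":45}, {"aperture":60}, {"aperture":60}, {"aperture":60}, {"aperture":60}]'; python3 nudge.py '[{"pos":[0, 0, -0.25], "aperture":60}, {"pos":[0, 0, -0.5], "aperture":60}, {"pos":[0, 0, -1], "aperture":60}, {"pos":[0, 0, -1.25], "aperture":60}, {"pos":[0, 0, -1.25], "aperture":60}, {"pos":[0, 0, -1.25], "aperture":60}, {"pos":[0, 0, -1], "aperture":60}, {"aperture":60}]'; python3 nudge.py '[{"pos":[-2, 1, -0.75], "aperture":60}, {"pos":[-2, 1, -0.75], "aperture":60}, {"pos":[-2, 1, 0], "aperture":60}, {"pos":[-2, 1, 0], "aperture":60}, {"pos":[-2, 1, 0], "aperture":60}, {"aperture":60}, {"aperture":60}, {"aperture":60}]'; python3 -c "
from h import *
A=ctrl.get_image('side')[130:230,220:360];B=ctrl.get_image('top')[95:195,190:290]
cv2.imwrite('pics/end.png',cv2.resize(np.hstack([A,B]),None,fx=3.3,fy=3.3,interpolation=cv2.INTER_CUBIC))"
```

```text
clock: 10.5
eef_pos: [582.7, -300.8, 97.7]
tool_rot: [3.141, -0.001, 0.128]
force: [-0.1, -0.1, 0.6]
width: 59.8
gripper_force: 0.0
clock: 11.3
eef_pos: [584.5, -301.8, 232.1]
tool_rot: [3.136, -0.007, 0.128]
force: [1.4, -0.1, -0.3]
width: 59.7
gripper_force: 0.0
clock: 12.1
eef_pos: [398.2, -424.1, 257.4]
tool_rot: [-3.142, -0.002, 0.13]
force: [0.5, 0.7, 0.1]
width: 59.9
gripper_force: 0.0
```

View pics/end.png

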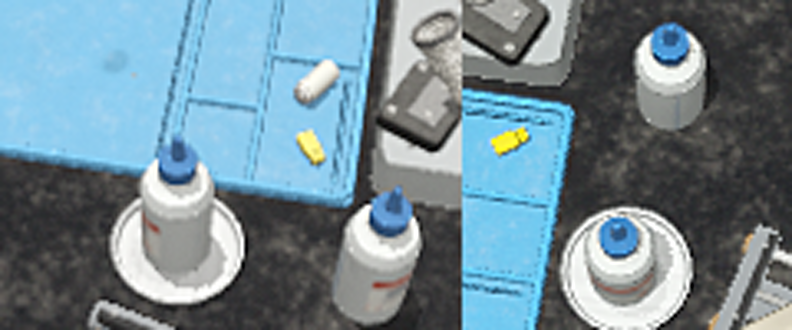

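The bottle stands upright in the middle of the dish (side crop cap (178,160), top crop cap (617,238)). The spare is still upright in its place.

```bash
python3 -c "
from cell import ctrl
print(ctrl.finish_job())"
```

```text
the job is handed in; nothing more can be done
None
```

The bottle is out of the bin and stands upright and released near the middle of the steel dish, the spare bottle was not touched, and the job was handed in at about 12 s on the robot's clock (limit 48 s); the hand-in returned no verdict.

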